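# Roll the stray spray can to its bay and push it home

### The arm

A 6-joint arm with a two-finger parallel gripper is mounted at the origin on the work surface. World frame = base frame: x ahead of the robot, y to its left, z up, the work surface at z = 0. Lengths are in m, angles in rad, forces in N, time in s.
With the tool pointing down it reaches from about 0.3 to 0.775 m from the base axis. Payload 14.6 kg.
Tool frame: the origin (TCP) lies on the centre line of the jaws, within the pads' length; the fingertips stand 25 mm ahead of it and the grasp point (between the pads) lies 6 mm ahead of it (ctrl.tip_reach is the distance from the TCP to the fingertips, in m); z points along the fingers, y is the line along which they close (so a half turn about z gives the same grasp; the last joint's range is limited). The gripper opens to 94 mm and grips with 3 to 60 N. Pads are 16 mm wide; open, the fingers measure 119 mm over their backs; the gripper's body (75 mm by 177 mm) begins 78 mm behind the grasp point.
Start: joints at [-1.336, 0.3, 1.521, -0, 1.321, -0.067], TCP at [0.163, -0.525, 0.23] pointing down, gripper open.
Joint ranges: [-3.03, 3.03], [-0.79, 2.21], [0.23, 2.52], [-1.04, 4.18], [0, 3.07], [-2.55, 2.55]. Speed limits (rad/s): [2.22, 2.22, 2.57, 3.14, 3.14, 3.14].

### API

Orientations are given as [roll, pitch, yaw] about the fixed x, y, z axes, in that order (R = Rz(yaw) Ry(pitch) Rx(roll)).
In Python, from station import ctrl gives the robot as it stands. The module is installed in compiled form; this text tells all that it offers.
- The arm moves only by the tool apply_moves, never from a script. Its argument "deltas" is a list of rows, each a list of 7 numbers: the closure in counts, from 0 (fully open) to 255 (shut), then the shift along the world's x, y, z in cm, then the turn, a rotation vector about the world's x, y, z in rad. In form: [[jaw, tx, ty, tz, ax, ay, az], ...]. A call has 1 to 10 rows; each row shifts and turns the commanded pose from where the row before left it; what a row does not reach is not made up. A row lasts 1/10 s, in which the tool goes at most 50 mm and 8.59 degrees, less where a joint would pass 70% of its speed; a pose out of reach is approached as far as the arm can. A call with a gripper value outside its range is refused whole. The fingers move at their own pace and stop on an object; "grip_force" is the grip in N (left out, the last holds). Time passes only in rows, so rows that do not move let the fingers close. It gives the time, the measured TCP pose, the force, the opening and the grip force at its end, in the units of the state.
- ctrl.get_obs(): the state, without advancing time (a new reading comes with each control period).
- ctrl.camera(name): name is "scene" or "top" or "wrist"; returns a dict with "img" (400x640x3 uint8, red, green, blue), "K" (3x3 intrinsics, pixels), "pose" (4x4, takes a point from camera to world coordinates); the wrist camera has in their place "hand_eye" (4x4, takes a point from camera to tool coordinates, whose origin is the TCP and whose axes are the flange's). Camera axes: x right, y up, looking along -z (the intrinsics and any distortion apply to the point x, -y, -z); pixel columns grow to the right and rows downward; lengths in m; the calibration is good to about 2 mm. A picture is of the moment at which its call begins: read the wrist's pose just before it. There is no depth.
- ctrl.hand_in(): hands the job in; it is judged then, once.
The state is a dict: "time_s": time; "qpos": joint angles; "joint_vel": joint speeds; "tau": joint torques, N m; "ee_pos": TCP position; "eef_rot": TCP orientation; "force": force on the tool from outside, world axes, zero at the start; "moment": the same for the moment, N m; "grip_width": finger opening in m; "grip_force": force on a finger pad.
Only numpy, scipy, OpenCV 4.12 (cv2) and the standard library are available. Lean on these libraries where they do the work, as an engineer would, in place of code of your own. Each camera call takes 0.05 s, during which the arm holds its last target. There are 200 camera calls.

### The job

A spray can has been left lying on the bench in front of the plywood can rack. With your fingertips on top of it, roll it along until it stops in front of the one empty bay, then push on the end of its cap and slide it fully in against the back board. Never pick the can up or touch it low on its sides, and leave everything else on the bench where it is.

Things in the scene. Friction and masses are not known exactly. Their poses are not given: they have to be found in the camera images.
- can: Grey spray can lying on its side on the bench before the rack: 66 mm diameter, 185 mm long, 0.25 to 0.45 kg, weight centre at x = +0.025. Origin on its axis, half-way along (33 mm above the bench). x axis along the can from cap to bottom, about square to the rack's front; y and z turn as it rolls (z up at the start). Let go at 0.1 m/s it rolls on 10 to 20 mm, then stays.
- can_cap (a point): Centre of the flat end of the can's plastic cap, on the axis (x = -0.0925 of can), on the robot's side. Axes as can. The cap, 57 to 61 mm diameter, is 55 mm long; the rest of the can is steel body of the full 66 mm.
- bay_mouth (a point): Middle of the front opening of the rack's one empty bay, at bench level. x axis straight into the bay (away from the robot), y left along the rack's front, z up. Bay 80 mm wide between dividers, 180 mm deep to the back board, open-topped, floored by the bare bench (no step). Dividers 12 mm thick, 50 mm high, front edges rounded. A stowed can stands 5 mm proud of them.
- rack: Plywood rack screwed to the bench, four bays side by side, 380 mm wide, back board 70 mm high. Origin at bench level in the middle of its front edge; x into the bays, y to the left. Bay centres at y = -0.138, -0.046, +0.046, +0.138 m; the two inner bays and one of the outer bays are full, the empty one is the far left or the far right.
- can_a: One of the three spray cans stowed in the rack: same size as the one on the bench (66 mm diameter, 185 mm long), lying with its cap to the rack's front, its bottom against the back board. Origin on its axis, half-way along. Must not be disturbed.
- can_b: One of the three spray cans stowed in the rack: same size as the one on the bench (66 mm diameter, 185 mm long), lying with its cap to the rack's front, its bottom against the back board. Origin on its axis, half-way along. Must not be disturbed.
- can_c: One of the three spray cans stowed in the rack: same size as the one on the bench (66 mm diameter, 185 mm long), lying with its cap to the rack's front, its bottom against the back board. Origin on its axis, half-way along. Must not be disturbed.
- hammer: Claw hammer, 330 mm long, lying to the left of the work; origin below the middle of its length, x axis towards the head. Up to 32 mm high. Must not be disturbed.
- wrench: Chrome adjustable wrench, 250 mm long, 14 mm high, lying to the right of the work; origin below its middle, x axis towards the jaws. Must not be disturbed.
- screwdriver: Screwdriver with a yellow handle, 210 mm long, 29 mm high, lying between the work and the wrench; origin below its middle, x axis towards the tip. Must not be disturbed.
- tape: Tape measure lying on its side, 72 x 66 mm, 36 mm high, at the near left; origin at the centre of its underside. Must not be disturbed.
- bin: Clear acrylic parts bin with screws and nuts, 170 x 110 mm, 55 mm high, right of the rack; origin at the centre of its underside. Must not be disturbed.
Not all that is in view belongs to the job. What is shaped like the can but blue is not meant.

How it is judged:
By the outcome, as a careful person would: the job done as asked, in the order asked, and still so for the second after the job is handed in, with the robot touching nothing.
It also fails if it takes over 61 s, if anything falls off the work surface, if the arm or the gripper's body presses on something with over 40 N, if the wrist force passes 120 N, or if a joint passes its speed limit or range.

## Working session

There is one attempt and no reset: what is moved stays moved. The work goes in short steps, Python scripts to look and compute and a tool call to move; the robot and the scene stay as the last step left them, time stands still between calls to the robot, and variables do not carry over. Pictures are saved under pics/ and viewed, at most 12 in all, crops included, and the job is handed in when it is done.

Besides the shell and the picture viewer there is one more tool, called after ">>>" in YAML: its name, and indented under it one key for each argument. apply_moves: Moves the arm, as the interface text tells. Its arguments: {"type":"object","properties":{"deltas":{"type":"array"},"grip_force":{"type":"number"}},"required":["deltas"]}

```bash
mkdir -p pics; python3 - <<'E'
from station import ctrl
import cv2,numpy as np
for n in("top","scene"):
    c=ctrl.camera(n); cv2.imwrite(f"pics/{n}0.png",c["img"][:,:,::-1]); print(n,c["K"].tolist(),np.round(c["pose"],4).tolist(),[k for k in c])
o=ctrl.get_obs();print(o)
E
```

```text
top [[366.5271845231897, 0.0, 318.5188573908016], [0.0, 366.5271845231897, 197.0299336160425], [0.0, 0.0, 1.0]] [[-0.0074, 0.9978, -0.0664, 0.4707], [-0.9999, -0.0079, -0.0064, 0.0075], [-0.0069, 0.0664, 0.9978, 0.9753], [0.0, 0.0, 0.0, 1.0]] ['img', 'K', 'pose']
scene [[458.75872731946464, 0.0, 311.7422779070433], [0.0, 458.75872731946464, 200.49755737723822], [0.0, 0.0, 1.0]] [[0.2831, -0.744, 0.6052, 1.2247], [0.9589, 0.208, -0.1928, -0.2213], [0.0176, 0.6349, 0.7724, 0.8947], [0.0, 0.0, 0.0, 1.0]] ['img', 'K', 'pose']
{'time_s': 0.1, 'qpos': array([-1.33561781e+00,  3.00390844e-01,  1.52153408e+00,  1.60468885e-05,
        1.32068280e+00, -6.65930281e-02]), 'joint_vel': array([ 0.00021921, -0.00080659, -0.0024743 , -0.00042146,  0.00241261,
       -0.00127938]), 'tau': array([ 1.93293331e-04, -5.32643867e+01, -3.53285015e+01,  7.09580421e-02,
        2.34709057e-02, -4.47587115e-05]), 'ee_pos': array([ 0.16342172, -0.52493839,  0.22995022]), 'eef_rot': array([-3.14058087e+00, -8.30553485e-05,  3.01767520e-01]), 'force': array([-0.1596104 ,  0.65327533, -0.04674045]), 'moment': array([-0.02663773, -0.01274556,  0.05499312]), 'grip_force': 0.0, 'grip_width': 0.09374509799950007}
```

View pics/top0.png

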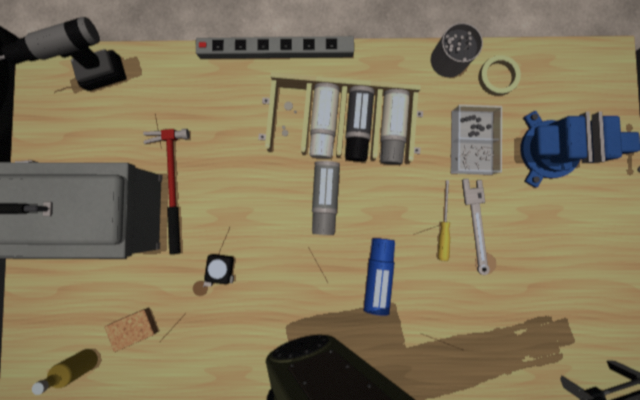

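View pics/scene0.png

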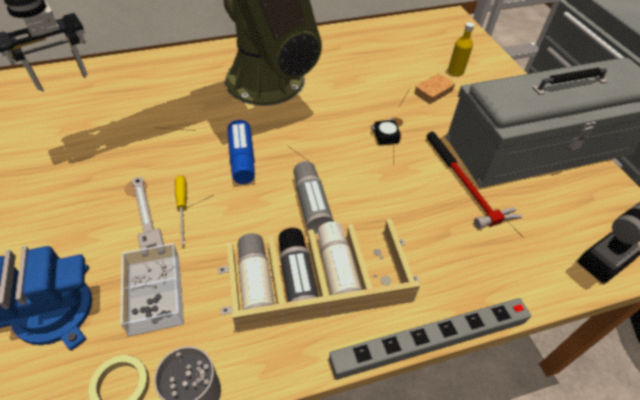

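The top view shows the rack at (270-418, 78-163). Its far-left bay (288,115) is empty and the other three hold cans. Two things could be the can: a grey one at (325,198) and a blue one at (380,277). The grey one, with its cap toward the robot, fits the description. I'll confirm it in an enlarged crop.

```bash
cat > h.py <<'E'
import numpy as np,cv2
from station import ctrl
def ray(c,u,v,z,pose=None):
    P=c["pose"] if pose is None else pose; K=c["K"]
    d=P[:3,:3]@np.array([(u-K[0,2])/K[0,0],-(v-K[1,2])/K[1,1],-1]); o=P[:3,3]
    return o+d*(z-o[2])/d[2]
E
python3 - <<'E'
from h import *
c=ctrl.camera("top"); im=c["img"][:,:,::-1]
cr=im[70:245,250:430]; cv2.imwrite("pics/crop1.png",cv2.resize(cr,None,fx=3.4,fy=3.4,interpolation=cv2.INTER_CUBIC))
E
```

```text
(no output)
```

View pics/crop1.png

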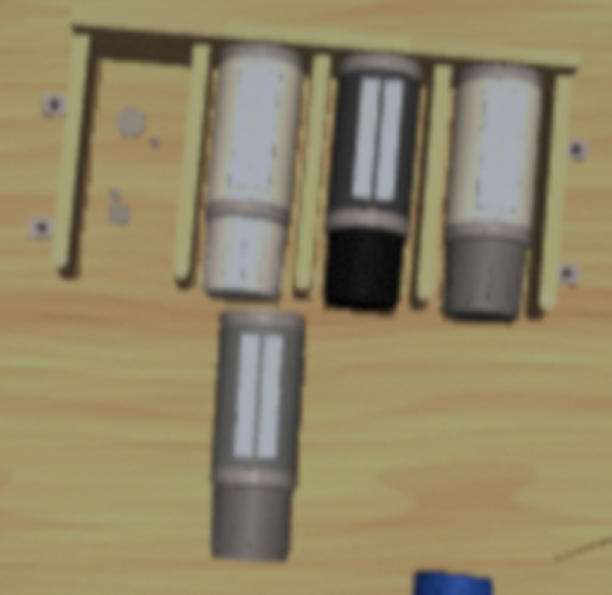

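```bash
python3 - <<'E'
from h import *
c=ctrl.camera("top")
def p(u,v,z): return ray(c,u/3.4+250-.35,v/3.4+70-.35,z)
pts=dict(d0f=(66,271,.047),d0b=(83,38,.05),d1f=(184,282,.047),d1b=(202,45,.05),d2f=(302,292,.047),d3f=(421,303,.047),d4f=(546,311,.047),d4b=(563,70,.05),
 bot=(263,311,.05),cap=(251,560,.02),bl=(222,325,.036),br=(303,325,.036),bl2=(214,470,.036),br2=(297,470,.036),cl=(213,550,.033),cr=(289,553,.033),neck=(255,479,.06))
w={k:p(*a) for k,a in pts.items()}
for k in w: print(k,np.round(w[k][:2],4))
E=lambda a,b:np.linalg.norm((w[a]-w[b])[:2])
print("outer div (.368)",E('d0f','d4f'),"len",E('bot','cap'),'w',E('bl','br'),E('bl2','br2'),E('cl','cr'))
f=w['d4f']-w['d0f'];print("rack yaw from front",np.arctan2(f[0],-f[1]), "from dividers",[np.arctan2(*(w[a]-w[b])[[1,0]]) for a,b in(('d0b','d0f'),('d1b','d1f'),('d4b','d4f'))])
m1=(w['bl']+w['br'])/2;m2=(w['bl2']+w['br2'])/2;mc=(w['cl']+w['cr'])/2
print("can axis",m1[:2],m2[:2],mc[:2],"yaw",np.arctan2(*(m1-m2)[[1,0]]),np.arctan2(*(m1-mc)[[1,0]]))
print("bay mid",((w['d0f']+w['d1f'])/2)[:2])
E
```

```text
d0f [0.656  0.1393]
d0b [0.8345 0.1263]
d1f [0.6468 0.0504]
d1b [0.8281 0.0357]
d2f [ 0.6384 -0.0383]
d3f [ 0.6293 -0.1276]
d4f [ 0.6225 -0.2211]
d4b [ 0.806  -0.2377]
bot [ 0.6238 -0.0088]
cap [0.4372 0.0015]
bl [0.6156 0.0222]
br [ 0.6151 -0.0393]
bl2 [0.5055 0.029 ]
br2 [ 0.505  -0.0336]
cl [0.4453 0.0302]
cr [ 0.4427 -0.027 ]
neck [ 0.4978 -0.0016]
outer div (.368) 0.36202735636483396 len 0.1869122805643347 w 0.061528498327376925 0.06256561588615223 0.057268137699296194
rack yaw from front -0.09269145898352653 from dividers [np.float64(-0.07323082409614025), np.float64(-0.08083536758839778), np.float64(-0.08986379765259722)]
can axis [ 0.61538095 -0.00856936] [ 0.505241   -0.00230837] [0.44399314 0.00157507] yaw -0.056784707907642784 -0.05912096388611636
bay mid [0.65139878 0.09488019]
```

The crop confirms it: the grey can has its cap end at (251,560) and its bottom at (262,313). It lies in front of the inner-left bay, and the left bay between dividers (66,271) and (184,282) is empty. Sizes check out, with length 0.187 m (0.185 given) and outer divider spacing 0.362 m (0.368 given). The can has to roll about 0.11 m to the left.

>>> apply_moves:
  deltas:
    - [255,2.45,3.16,-0.65,0,0,-0.037]
    - [255,2.45,3.16,-0.65,0,0,-0.037]
    - [255,2.45,3.16,-0.65,0,0,-0.037]
    - [255,2.45,3.16,-0.65,0,0,-0.037]
    - [255,2.45,3.16,-0.65,0,0,-0.037]
    - [255,2.45,3.16,-0.65,0,0,-0.037]
    - [255,2.45,3.16,-0.65,0,0,-0.037]
    - [255,2.45,3.16,-0.65,0,0,-0.037]
    - [255,2.45,3.16,-0.65,0,0,-0.037]
    - [255,2.45,3.16,-0.65,0,0,-0.037]
  grip_force: 10

```text
time_s: 1.2
ee_pos: [0.4092, -0.2077, 0.1653]
eef_rot: [3.141, -0.0, -0.07]
force: [0.6, -2.2, 0.4]
grip_width: 0.0175
grip_force: 0.0
```

>>> apply_moves:
  deltas:
    - [255,2.45,3.16,-0.65,0,0,0]
    - [255,2.45,3.16,-0.65,0,0,0]
    - [255,2.45,3.16,-0.65,0,0,0]
    - [255,2.45,3.16,-0.65,0,0,0]
    - [255,2.45,3.16,-0.65,0,0,0]
    - [255,2.45,3.16,-0.65,0,0,0]
    - [255,0,0,0,0,0,0]

```text
time_s: 1.9
ee_pos: [0.5567, -0.0163, 0.1252]
eef_rot: [-3.141, 0.001, -0.065]
force: [0.8, -1.2, -0.1]
grip_width: 0.0005
grip_force: 0.0
```

```bash
python3 - <<'E'
from h import *
o=ctrl.get_obs();c=ctrl.camera("wrist"); cv2.imwrite("pics/w1.png",c["img"][:,:,::-1]); print(c["K"].tolist(),np.round(c["hand_eye"],4).tolist(),o["ee_pos"],o["eef_rot"],o["force"])
E
```

```text
[[308.4766835407171, 0.0, 324.91364495790634], [0.0, 308.4766835407171, 201.02011166365986], [0.0, 0.0, 1.0]] [[-0.0, 0.9675, 0.2529, 0.0746], [1.0, -0.0, 0.0001, -0.0002], [0.0001, 0.2529, -0.9675, -0.153], [0.0, 0.0, 0.0, 1.0]] [ 0.55672155 -0.01632279  0.12523201] [-3.14112713e+00  1.08706691e-03 -6.47866891e-02] [ 0.80334733 -1.23717659 -0.1157209 ]
```

View pics/w1.png

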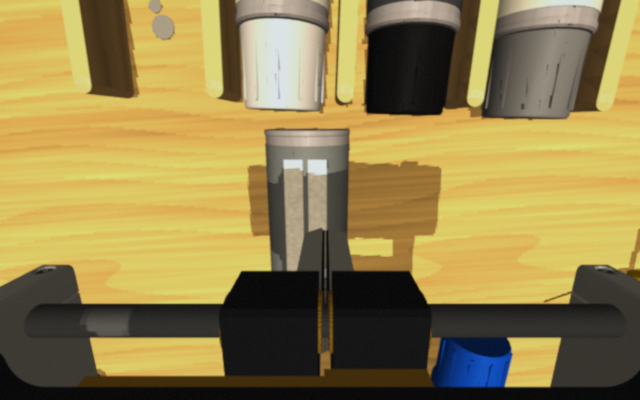

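The wrist view shows the can's bottom end at (308,130) with edges at u 267 and 349. The divider fronts are at (83,93), (214,95), (345,101), (475,104) and (604,108), and the fingers at u≈325. I'll cast these onto planes.

```bash
cat >> h.py <<'E'
from scipy.spatial.transform import Rotation as Ro
def wpose(o,c):
    T=np.eye(4);T[:3,:3]=Ro.from_euler('xyz',o["eef_rot"]).as_matrix();T[:3,3]=o["ee_pos"];return T@c["hand_eye"]
E
python3 - <<'E'
from h import *
o=ctrl.get_obs();c=ctrl.camera("wrist");P=wpose(o,c)
f=lambda u,v,z:np.round(ray(c,u,v,z,P)[:2],4)
for u,v in((83,93),(214,95),(345,101),(475,104),(604,108)):print('div',f(u,v,.047))
for u,v in((267,150),(349,150),(272,265)):print('edge',f(u,v,.04))
print('bot',f(308,129,.055))
g=cv2.cvtColor(c["img"],cv2.COLOR_RGB2GRAY).astype(int)
E
```

```text
div [0.6601 0.1476]
div [0.6527 0.0549]
div [ 0.6425 -0.0379]
div [ 0.6344 -0.1307]
div [ 0.6255 -0.2234]
edge [0.6111 0.023 ]
edge [ 0.607  -0.0396]
edge [0.515  0.0297]
bot [ 0.625  -0.0104]
```

>>> apply_moves:
  deltas:
    - [255,0,-0.4,-1.0,0,0,0]
    - [255,0,0,-1.0,0,0,0]
    - [255,0,0,-1.0,0,0,0]
    - [255,0,0,-0.3,0,0,0]
    - [255,0,0,-0.1,0,0,0]
    - [255,0,0,0,0,0,0]

```text
time_s: 2.6
ee_pos: [0.5555, -0.0236, 0.0925]
eef_rot: [-3.142, -0.0, -0.068]
force: [0.0, 0.6, -0.3]
grip_width: 0.0003
grip_force: 0.0
```

>>> apply_moves:
  deltas:
    - [255,0,0.3,0,0,0,0]
    - [255,0,0,-0.1,0,0,0]
    - [255,0,0,-0.1,0,0,0]
    - [255,0,0,0,0,0,0]

```text
time_s: 3.0
ee_pos: [0.5554, -0.0205, 0.0904]
eef_rot: [3.142, 0.0, -0.068]
force: [0.5, 0.2, 0.1]
grip_width: 0.0003
grip_force: 0.0
```

>>> apply_moves:
  deltas:
    - [255,0,0,-0.05,0,0,0]
    - [255,0,0,0,0,0,0]

```text
time_s: 3.2
ee_pos: [0.5555, -0.0206, 0.0899]
eef_rot: [3.142, 0.0, -0.068]
force: [-0.0, 0.3, -0.5]
grip_width: 0.0004
grip_force: 0.0
```

>>> apply_moves:
  deltas:
    - [255,0,0,-0.05,0,0,0]
    - [255,0,0,0,0,0,0]

```text
time_s: 3.4
ee_pos: [0.5555, -0.0206, 0.0894]
eef_rot: [3.142, 0.0, -0.068]
force: [-0.3, 0.1, -0.2]
grip_width: 0.0004
grip_force: 0.0
```

```bash
python3 - <<'E'
from h import *
c=ctrl.camera("scene");cv2.imwrite("pics/s2.png",cv2.resize(c["img"][100:260,220:400,::-1],None,fx=3.4,fy=3.4,interpolation=cv2.INTER_CUBIC))
E
```

```text
(no output)
```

View pics/s2.png

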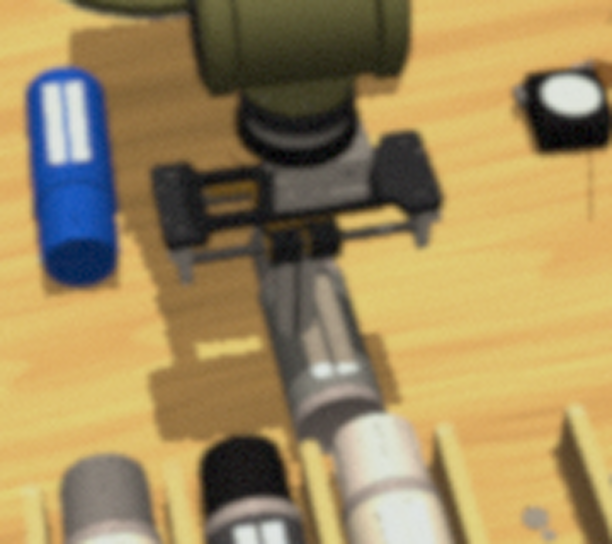

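The crop shows the fingertip just right of the can's crown, near (300,330), without contact yet. The tips look slimmer than assumed, so I'll shift toward the crown.

>>> apply_moves:
  deltas:
    - [255,0,0,0.3,0,0,0]
    - [255,0,0.9,0,0,0,0]
    - [255,0,0,-0.1,0,0,0]
    - [255,0,0,0,0,0,0]

```text
time_s: 3.85
ee_pos: [0.5554, -0.0112, 0.0913]
eef_rot: [3.142, 0.0, -0.068]
force: [-0.4, 0.3, -0.4]
grip_width: 0.0008
grip_force: 0.0
```

>>> apply_moves:
  deltas:
    - [255,0,0,-0.1,0,0,0]
    - [255,0,0,0,0,0,0]

```text
time_s: 4.05
ee_pos: [0.5555, -0.0116, 0.0905]
eef_rot: [3.142, -0.0, -0.068]
force: [-0.7, -0.2, 1.3]
grip_width: 0.0006
grip_force: 0.5
```

>>> apply_moves:
  deltas:
    - [255,0,0,-0.05,0,0,0]
    - [255,0,0,0,0,0,0]

```text
time_s: 4.25
ee_pos: [0.5556, -0.0117, 0.0903]
eef_rot: [3.141, -0.0, -0.068]
force: [-1.3, 0.3, 4.0]
grip_width: 0.0002
grip_force: 2.4
```

>>> apply_moves:
  deltas:
    - [255,0,0.1,-0.05,0,0,0]
    - [255,0.02,0.4,0,0,0,0]
    - [255,0.03,0.5,0,0,0,0]
    - [255,0.03,0.5,0,0,0,0]
    - [255,0.03,0.5,0,0,0,0]
    - [255,0.03,0.4,0,0,0,0]
    - [255,0,0.1,0,0,0,0]
    - [255,0,0,0,0,0,0]
    - [255,0,0,0,0,0,0]

```text
time_s: 5.15
ee_pos: [0.5575, 0.0135, 0.091]
eef_rot: [-3.141, -0.002, -0.068]
force: [-5.6, 1.4, 16.3]
grip_width: 0.0006
grip_force: 8.3
```

```bash
cat >> h.py <<'E'
def see(name=None):
    o=ctrl.get_obs();c=ctrl.camera("wrist");P=wpose(o,c);im=c["img"]
    if name: cv2.imwrite(name,im[:,:,::-1])
    return o,c,P,im
E
python3 - <<'E'
from h import *
o,c,P,im=see("pics/w2.png")
E
```

```text
(no output)
```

View pics/w2.png

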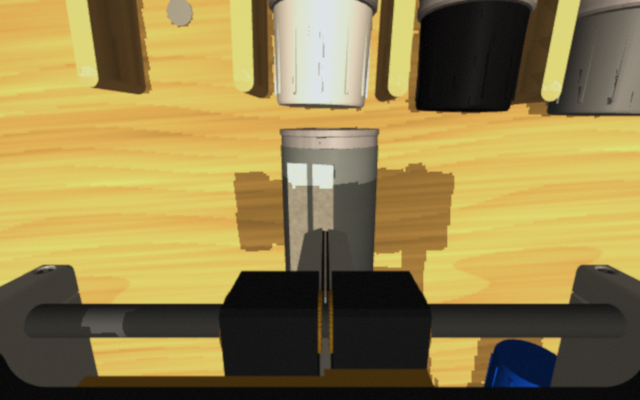

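The wrist view shows the label moved left within the can's outline, so it is rolling. Its edges are at u 282 and 378. I'll automate this measurement with a saturation mask.

```bash
cat >> h.py <<'E'
def can():
    o,c,P,im=see(); s=cv2.cvtColor(im,cv2.COLOR_RGB2HSV)[:,:,1]
    m=cv2.morphologyEx((s<70).astype(np.uint8),cv2.MORPH_OPEN,np.ones((3,3)))
    L=[]
    for v in range(145,215,5):
        xs=np.where(m[v,180:480])[0]+180
        if len(xs)<20: continue
        a,b=ray(c,xs.min()-.5,v,.038,P),ray(c,xs.max()+.5,v,.038,P)
        L.append([(a[0]+b[0])/2,(a[1]+b[1])/2,b[1]-a[1]])
    L=np.array(L);L=L[np.abs(-L[:,2]-np.median(-L[:,2]))<.004]
    k=np.polyfit(L[:,0],L[:,1],1); print("ee",np.round(o["ee_pos"],4),"F",np.round(o["force"],1),"w",np.median(L[:,2]).round(4),"n",len(L))
    col=s[100:200,300:360]
    print("axis y at x=.53,.556,.62:",np.round(np.polyval(k,[.53,.556,.62]),4),"yaw",k[0].round(4))
E
python3 -c "
from h import *
can()"
```

```text
ee [0.5575 0.0135 0.091 ] F [-4.4  1.8 16.8] w -0.0627 n 14
axis y at x=.53,.556,.62: [0.0127 0.0109 0.0066] yaw -0.0671
```

>>> apply_moves:
  deltas:
    - [255,0.03,0.4,0.05,0,0,0]
    - [255,0.03,0.5,0.02,0,0,0]
    - [255,0.03,0.5,0,0,0,0]
    - [255,0.02,0.3,0,0,0,0]
    - [255,0,0,0,0,0,0]
    - [255,0,0,0,0,0,0]

```text
time_s: 5.85
ee_pos: [0.558, 0.0305, 0.0901]
eef_rot: [3.142, 0.0, -0.068]
force: [-0.0, -0.5, 1.7]
grip_width: 0.0003
grip_force: 0.9
```

>>> apply_moves:
  deltas:
    - [255,0,0,1.0,0,0,0]
    - [255,-0.1,-1.5,0,0,0,0]
    - [255,-0.03,-0.5,0,0,0,0]
    - [255,0,0,0,0,0,0]

```text
time_s: 6.25
ee_pos: [0.5565, 0.0092, 0.1001]
eef_rot: [3.142, 0.0, -0.07]
force: [-0.7, 0.7, 0.3]
grip_width: 0.0007
grip_force: 0.0
```

```bash
python3 -c "
from h import *
can()"
```

```text
ee [0.5565 0.0092 0.1001] F [-0.7  0.7  0.3] w -0.0641 n 14
axis y at x=.53,.556,.62: [0.0225 0.0205 0.0157] yaw -0.075
```

>>> apply_moves:
  deltas:
    - [255,0,0.05,-0.9,0,0,0]
    - [255,0,0,-0.12,0,0,0]
    - [255,0,0,0,0,0,0]
    - [255,0.03,0.4,0,0,0,0]
    - [255,0.04,0.6,0.02,0,0,0]
    - [255,0.04,0.6,0.02,0,0,0]
    - [255,0.04,0.6,0,0,0,0]
    - [255,0.04,0.6,0,0,0,0]
    - [255,0.04,0.6,-0.02,0,0,0]
    - [255,0.04,0.6,-0.02,0,0,0]

```text
time_s: 7.3
ee_pos: [0.5597, 0.0516, 0.0898]
eef_rot: [-3.141, -0.001, -0.068]
force: [2.2, -0.3, 1.3]
grip_width: 0.0005
grip_force: 0.9
```

>>> apply_moves:
  deltas:
    - [255,0,0.1,0,0,0,0]
    - [255,0,0,0,0,0,0]
    - [255,0,0,1.0,0,0,0]
    - [255,-0.1,-1.2,0,0,0,0]
    - [255,-0.03,-0.8,0,0,0,0]
    - [255,0,0,0,0,0,0]

```text
time_s: 7.9
ee_pos: [0.5578, 0.0305, 0.0998]
eef_rot: [3.141, 0.0, -0.07]
force: [-0.2, -0.3, 0.2]
grip_width: 0.0002
grip_force: 0.0
```

```bash
python3 -c "
from h import *
can()"
```

```text
ee [0.5578 0.0305 0.0998] F [-0.2 -0.3  0.2] w -0.0637 n 14
axis y at x=.53,.556,.62: [0.0422 0.0404 0.0361] yaw -0.0676
```

>>> apply_moves:
  deltas:
    - [255,0,0,-0.9,0,0,0]
    - [255,0,0,-0.1,0,0,0]
    - [255,0,0,0,0,0,0]
    - [255,0.03,0.4,0,0,0,0]
    - [255,0.04,0.6,0.02,0,0,0]
    - [255,0.04,0.6,0.02,0,0,0]
    - [255,0.04,0.6,0,0,0,0]
    - [255,0.04,0.6,0,0,0,0]
    - [255,0.04,0.6,-0.02,0,0,0]
    - [255,0.04,0.6,-0.02,0,0,0]

```text
time_s: 8.95
ee_pos: [0.5611, 0.0725, 0.0898]
eef_rot: [-3.141, -0.001, -0.068]
force: [1.8, 0.5, 1.8]
grip_width: 0.0005
grip_force: 0.6
```

>>> apply_moves:
  deltas:
    - [255,0,0.1,0,0,0,0]
    - [255,0,0,0,0,0,0]
    - [255,0,0,1.0,0,0,0]
    - [255,-0.1,-1.2,0,0,0,0]
    - [255,-0.08,-0.8,0,0,0,0]
    - [255,0,0,0,0,0,0]

```text
time_s: 9.55
ee_pos: [0.5588, 0.0515, 0.0998]
eef_rot: [3.141, 0.0, -0.07]
force: [1.0, -0.2, -0.2]
grip_width: 0.0006
grip_force: 0.0
```

```bash
python3 -c "
from h import *
can()"
```

```text
ee [0.5588 0.0515 0.0998] F [ 1.  -0.2 -0.2] w -0.0653 n 14
axis y at x=.53,.556,.62: [0.0645 0.0624 0.0574] yaw -0.0786
```

Two more similar strokes.

>>> apply_moves:
  deltas:
    - [255,0,0.05,-0.9,0,0,0]
    - [255,0,0,-0.1,0,0,0]
    - [255,0,0,0,0,0,0]
    - [255,0.03,0.4,0,0,0,0]
    - [255,0.04,0.6,0.02,0,0,0]
    - [255,0.04,0.6,0.02,0,0,0]
    - [255,0.04,0.6,0,0,0,0]
    - [255,0.04,0.6,0,0,0,0]
    - [255,0.04,0.6,-0.02,0,0,0]
    - [255,0.04,0.6,-0.02,0,0,0]

```text
time_s: 10.6
ee_pos: [0.5618, 0.094, 0.0896]
eef_rot: [-3.142, -0.0, -0.068]
force: [0.8, -0.1, 0.9]
grip_width: 0.0003
grip_force: 0.1
```

>>> apply_moves:
  deltas:
    - [255,0,0.1,0,0,0,0]
    - [255,0,0,0,0,0,0]
    - [255,0,0,1.0,0,0,0]
    - [255,-0.1,-1.2,0,0,0,0]
    - [255,-0.08,-0.8,0,0,0,0]
    - [255,0,0,0,0,0,0]

```text
time_s: 11.2
ee_pos: [0.5597, 0.073, 0.0999]
eef_rot: [3.141, 0.0, -0.07]
force: [-0.0, -0.1, 0.3]
grip_width: 0.0003
grip_force: 0.0
```

```bash
python3 -c "
from h import *
can();see('pics/w3.png')"
```

```text
ee [0.5597 0.073  0.0999] F [-0.  -0.1  0.3] w -0.0627 n 14
axis y at x=.53,.556,.62: [0.0833 0.0817 0.0775] yaw -0.0649
```

View pics/w3.png

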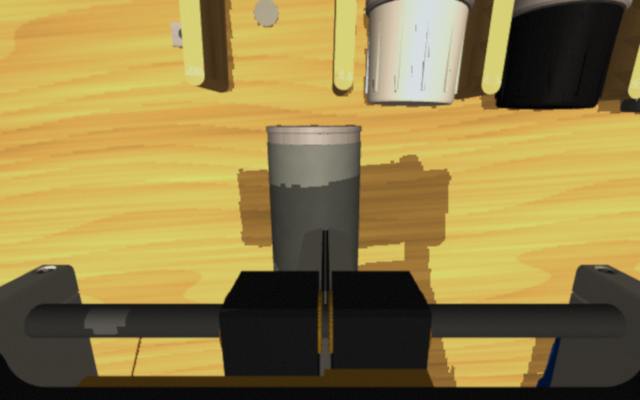

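The can's bottom end is at (314,127). The bay's dividers end at (194,84) and (344,88), and the next one at (492,92).

```bash
python3 - <<'E'
from h import *
o=ctrl.get_obs();c=ctrl.camera("wrist");P=wpose(o,c)
f=lambda u,v,z:np.round(ray(c,u,v,z,P)[:2],4)
for u,v in((194,84),(344,88),(492,92)):print('div',f(u,v,.045))
for u in(182,204,334,355):print('top edges v=50',f(u,50,.05))
for u in(180,202,335,357):print('top edges v=5',f(u,5,.05))
print('bot',f(314,127,.055))
E
```

```text
div [0.6622 0.1502]
div [0.6532 0.0555]
div [ 0.6443 -0.0385]
top edges v=50 [0.6811 0.1521]
top edges v=50 [0.6802 0.1389]
top edges v=50 [0.6748 0.0607]
top edges v=50 [0.6739 0.0481]
top edges v=5 [0.7049 0.1488]
top edges v=5 [0.7041 0.136 ]
top edges v=5 [0.6987 0.0587]
top edges v=5 [0.6978 0.0459]
bot [0.6307 0.0761]
```

>>> apply_moves:
  deltas:
    - [255,0,0,-0.9,0,0,0]
    - [255,0,0,-0.1,0,0,0]
    - [255,0,0,0,0,0,0]
    - [255,0.03,0.4,0,0,0,0]
    - [255,0.04,0.6,0.02,0,0,0]
    - [255,0.04,0.6,0.02,0,0,0]
    - [255,0.04,0.6,0,0,0,-0.01]
    - [255,0.04,0.6,0,0,0,-0.01]
    - [255,0.04,0.6,-0.02,0,0,-0.01]
    - [255,0.04,0.6,-0.02,0,0,0]

```text
time_s: 12.35
ee_pos: [0.5625, 0.1149, 0.0895]
eef_rot: [3.142, 0.0, -0.098]
force: [0.3, 0.7, 0.2]
grip_width: 0.0009
grip_force: 0.0
```

>>> apply_moves:
  deltas:
    - [255,0,0.1,0,0,0,0]
    - [255,0,0,0,0,0,0]
    - [255,0,0,1.0,0,0,0]
    - [255,-0.1,-1.2,0,0,0,0.015]
    - [255,-0.08,-0.5,0,0,0,0.015]
    - [255,0,0,0,0,0,0]

```text
time_s: 12.95
ee_pos: [0.5607, 0.0978, 0.1002]
eef_rot: [3.142, -0.0, -0.069]
force: [0.6, -0.0, -0.3]
grip_width: 0.0005
grip_force: 0.0
```

```bash
python3 -c "
from h import *
can()"
```

```text
ee [0.5607 0.0978 0.1002] F [ 0.6 -0.  -0.3] w -0.0625 n 14
axis y at x=.53,.556,.62: [0.1042 0.1024 0.0981] yaw -0.0674
```

>>> apply_moves:
  deltas:
    - [255,0,0,-0.9,0,0,0]
    - [255,0,0,-0.1,0,0,0]
    - [255,0.02,0.3,0,0,0,0]
    - [255,0.03,0.5,0.02,0,0,-0.01]
    - [255,0.03,0.5,0,0,0,-0.01]
    - [255,0.02,0.3,0,0,0,-0.01]
    - [255,0,0,0,0,0,-0.01]
    - [255,0,0,0,0,0,0]
    - [255,0,0,0.1,0,0,0]
    - [255,0,0,0.9,0,0,0]

```text
time_s: 14.0
ee_pos: [0.561, 0.1147, 0.099]
eef_rot: [3.141, 0.003, -0.108]
force: [-0.2, -0.4, -1.1]
grip_width: 0.0007
grip_force: 0.0
```

```bash
python3 -c "
from h import *
can()"
```

```text
ee [0.561  0.1147 0.099 ] F [-0.2 -0.4 -1.1] w -0.0627 n 14
axis y at x=.53,.556,.62: [0.1121 0.1104 0.1062] yaw -0.0655
```

>>> apply_moves:
  deltas:
    - [255,-1.0,0,1.5,0,0,0.01]
    - [255,-3.0,0.1,0.5,0,0,0.01]
    - [255,-4,0.1,0,0,0,0]
    - [255,-4,0.1,0,0,0,0]
    - [255,-3.5,0.1,0,0,0,0]
    - [255,0,0,-2,0,0,0]
    - [255,0,0,-2.5,0,0,0]
    - [255,0,0,-2,0,0,0]
    - [255,0,0,-1.2,0,0,0]
    - [255,0,0,0,0,0,0]

```text
time_s: 15.05
ee_pos: [0.4061, 0.1184, 0.0421]
eef_rot: [3.141, 0.002, -0.088]
force: [0.1, -0.2, 0.3]
grip_width: 0.0002
grip_force: 0.0
```

```bash
python3 -c "
from h import *
o,c,P,im=see('pics/w4.png');t=ctrl.camera('top');cr=t['img'][60:250,230:350,::-1];a=cv2.resize(cr,None,fx=3,fy=3,interpolation=cv2.INTER_CUBIC)
b=cv2.resize(im[:,120:520,::-1],(400,400));a=a[:570];b=cv2.copyMakeBorder(b,0,170,0,0,0);cv2.imwrite('pics/m4.png',np.hstack([a,b]))"
```

```text
(no output)
```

View pics/m4.png

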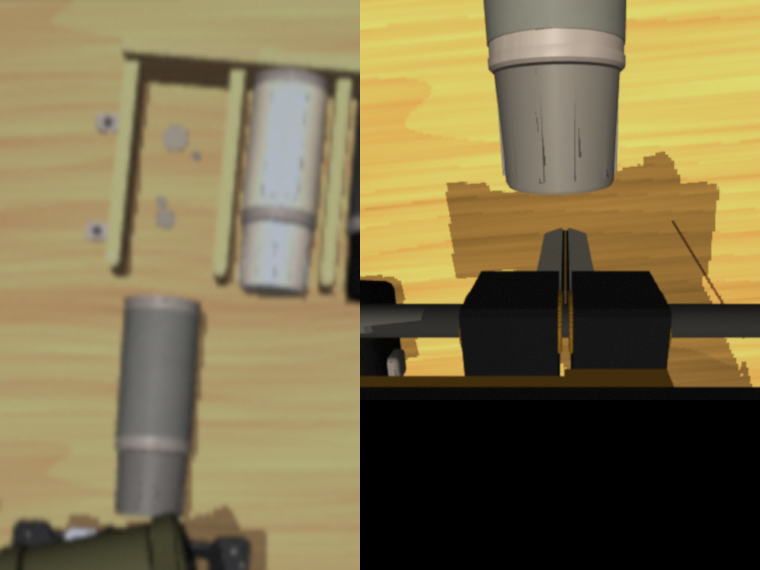

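In the top crop, the can's bottom end is centred at (162,300) and the bay line passes (167,300), so the can is a few mm left. Its cap end at (150,512) is on line. The finger face is at yaw -0.09 to -0.10, so a flat push should turn the can into line. I'll push a little and check.

>>> apply_moves:
  deltas:
    - [255,1.0,0,0,0,0,-0.01]
    - [255,1.0,0,0,0,0,0]
    - [255,0.5,0,0,0,0,0]
    - [255,0.5,-0.05,0,0,0,0]
    - [255,0.5,-0.05,0,0,0,0]
    - [255,0.5,-0.05,0,0,0,0]
    - [255,0.5,-0.05,0,0,0,0]
    - [255,0.5,-0.05,0,0,0,0]
    - [255,0.3,-0.03,0,0,0,0]
    - [255,0,0,0,0,0,0]

```text
time_s: 16.15
ee_pos: [0.4602, 0.1156, 0.0431]
eef_rot: [-3.142, -0.0, -0.098]
force: [0.8, -0.4, -0.3]
grip_width: 0.0005
grip_force: 0.0
```

```bash
cat > t.py <<'E'
import sys
from h import *
o=ctrl.get_obs();t=ctrl.camera('top');im=t['img'];cv2.imwrite(sys.argv[1],cv2.resize(im[60:250,230:350,::-1],None,fx=3,fy=3,interpolation=cv2.INTER_CUBIC))
s=cv2.cvtColor(im,cv2.COLOR_RGB2HSV)[:,:,1];L=[]
# grey can edges, rows of its body, left of the stowed cans
for v in range(150,225,3):
    r=im[v,250:308].astype(int);sat=s[v,250:308]
    xs=np.where(sat<60)[0]+250
    if len(xs)>10:
        a,b=ray(t,xs.min()-.5,v,.036),ray(t,xs.max()+.5,v,.036);L.append([(a[0]+b[0])/2,(a[1]+b[1])/2,a[1]-b[1]])
L=np.array(L);print(np.round(L[::3],4),o['ee_pos'],o['force'])
g=L[np.abs(L[:,2]-.063)<.006];print('yaw',np.polyfit(g[:,0],g[:,1],1))
E
python3 t.py pics/t5.png
```

```text
[[0.6562 0.1047 0.0441]
 [0.6326 0.0983 0.0622]
 [0.6091 0.1009 0.0621]
 [0.5857 0.1035 0.062 ]
 [0.5624 0.1048 0.0644]
 [0.5392 0.1074 0.0643]
 [0.5161 0.1087 0.0565]] [0.46023469 0.11559738 0.04313094] [ 0.77989334 -0.38160461 -0.31555349]
yaw [-0.08286757  0.15168614]
```

View pics/t5.png

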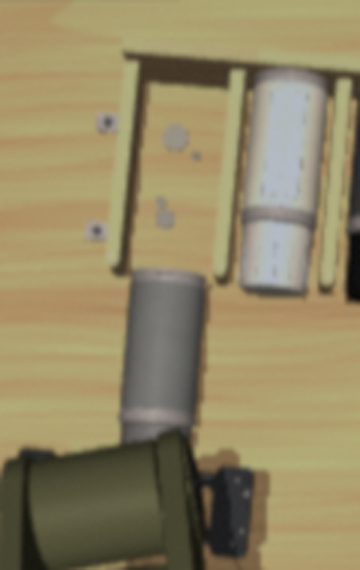

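The can is now in line: its bottom end at (169,272) is centred between the dividers, and its yaw is -0.083. I'll carry on pushing.

>>> apply_moves:
  deltas:
    - [255,0.5,-0.045,0,0,0,0]
    - [255,0.7,-0.065,0,0,0,0]
    - [255,0.7,-0.065,0,0,0,0]
    - [255,0.7,-0.065,0,0,0,0]
    - [255,0.7,-0.065,0,0,0,0]
    - [255,0.7,-0.065,0,0,0,0]
    - [255,0.7,-0.065,0,0,0,0]
    - [255,0.7,-0.065,0,0,0,0]
    - [255,0.5,-0.045,0,0,0,0]
    - [255,0.1,0,0,0,0,0]

```text
time_s: 17.2
ee_pos: [0.5203, 0.1101, 0.0431]
eef_rot: [3.142, -0.0, -0.098]
force: [-3.5, -0.7, 2.4]
grip_width: 0.0004
grip_force: 1.4
```

```bash
python3 t.py pics/t6.png
```

```text
[[0.6561 0.0944 0.0648]
 [0.6325 0.0957 0.0621]
 [0.6091 0.0996 0.0646]
 [0.4702 0.1382 0.0333]] [0.52026151 0.11013261 0.04307909] [-3.46862747 -0.65564833  2.37764541]
yaw [-0.1035198   0.16211665]
```

>>> apply_moves:
  deltas:
    - [255,0.5,-0.04,0,0,0,0]
    - [255,0.7,-0.06,0,0,0,0]
    - [255,0.7,-0.06,0,0,0,0]
    - [255,0.7,-0.06,0,0,0,0]
    - [255,0.7,-0.06,0,0,0,0]
    - [255,0.7,-0.06,0,0,0,0]
    - [255,0.7,-0.06,0,0,0,0]
    - [255,0.7,-0.06,0,0,0,0]
    - [255,0.7,-0.06,0,0,0,0]
    - [255,0.3,-0.03,0,0,0,0]

```text
time_s: 18.25
ee_pos: [0.5844, 0.1046, 0.0431]
eef_rot: [-3.142, -0.0, -0.098]
force: [-2.3, 0.5, 0.9]
grip_width: 0.0005
grip_force: 1.2
```

>>> apply_moves:
  deltas:
    - [255,0.5,-0.05,0,0,0,0]
    - [255,0.7,-0.06,0,0,0,0]
    - [255,0.7,-0.06,0,0,0,0]
    - [255,0.5,-0.05,0,0,0,0]
    - [255,0.5,-0.05,0,0,0,0]
    - [255,0.3,-0.03,0,0,0,0]
    - [255,0.2,-0.02,0,0,0,0]
    - [255,0,0,0,0,0,0]

```text
time_s: 19.05
ee_pos: [0.6181, 0.1015, 0.0432]
eef_rot: [-3.142, -0.0, -0.098]
force: [0.2, 0.8, -0.5]
grip_width: 0.0006
grip_force: 0.0
```

```bash
python3 t.py pics/t7.png
```

```text
[[0.6014 0.1061 0.1292]
 [0.5781 0.1216 0.1394]] [0.61805084 0.10146408 0.04317314] [ 0.18345111  0.77036695 -0.51893868]Traceback (most recent call last):
  File "t.py", line 12, in <module>
    g=L[np.abs(L[:,2]-.063)<.006];print('yaw',np.polyfit(g[:,0],g[:,1],1))
                                              ~~~~~~~~~~^^^^^^^^^^^^^^^^^
    raise TypeError("expected non-empty vector for x")
TypeError: expected non-empty vector for x
```

View pics/t7.png

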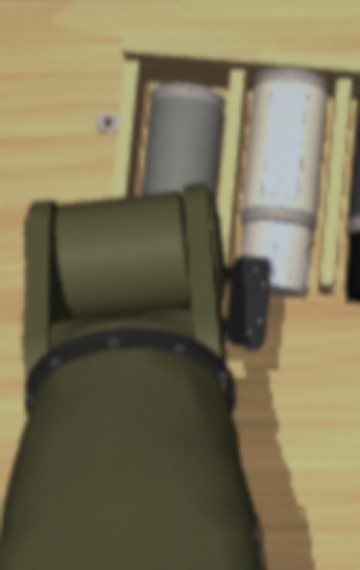

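The can is inside the bay, with its bottom edge at (187,88) and the board about 2 cm further on. I'll push slowly until the force rises.

>>> apply_moves:
  deltas:
    - [255,0.3,-0.03,0,0,0,0]
    - [255,0.3,-0.03,0,0,0,0]
    - [255,0.3,-0.03,0,0,0,0]
    - [255,0.3,-0.03,0,0,0,0]
    - [255,0.2,-0.02,0,0,0,0]
    - [255,0.1,0,0,0,0,0]
    - [255,0,0,0,0,0,0]

```text
time_s: 19.8
ee_pos: [0.633, 0.1001, 0.0432]
eef_rot: [-3.142, -0.0, -0.098]
force: [1.2, 0.0, -0.1]
grip_width: 0.0003
grip_force: 0.0
```

>>> apply_moves:
  deltas:
    - [255,0.2,-0.02,0,0,0,0]
    - [255,0.2,-0.02,0,0,0,0]
    - [255,0,0,0,0,0,0]

```text
time_s: 20.1
ee_pos: [0.6371, 0.0997, 0.0431]
eef_rot: [-3.142, -0.0, -0.098]
force: [-0.1, -0.2, 0.3]
grip_width: 0.0007
grip_force: 0.0
```

>>> apply_moves:
  deltas:
    - [255,0.2,-0.02,0,0,0,0]
    - [255,0,0,0,0,0,0]

```text
time_s: 20.3
ee_pos: [0.639, 0.0995, 0.0431]
eef_rot: [-3.142, -0.0, -0.098]
force: [0.9, -0.6, 0.2]
grip_width: 0.0002
grip_force: 0.0
```

>>> apply_moves:
  deltas:
    - [255,0.2,-0.02,0,0,0,0]
    - [255,0.1,-0.01,0,0,0,0]

```text
time_s: 20.5
ee_pos: [0.6403, 0.0994, 0.043]
eef_rot: [3.141, 0.005, -0.098]
force: [-23.8, 0.7, 13.7]
grip_width: 0.0002
grip_force: 11.7
```

>>> apply_moves:
  deltas:
    - [255,0.1,-0.01,0,0,0,0]
    - [255,0.1,-0.01,0,0,0,0]

```text
time_s: 20.7
ee_pos: [0.6403, 0.0994, 0.043]
eef_rot: [3.14, 0.01, -0.098]
force: [-42.0, 0.3, 24.6]
grip_width: 0.0004
grip_force: 21.3
```

>>> apply_moves:
  deltas:
    - [255,0.1,-0.01,0,0,0,0]
    - [255,0.1,-0.01,0,0,0,0]

```text
time_s: 20.9
ee_pos: [0.6404, 0.0994, 0.043]
eef_rot: [3.14, 0.015, -0.098]
force: [-62.0, 0.1, 35.8]
grip_width: 0.0003
grip_force: 31.0
```

The can is firm against the back board. I'll back off.

>>> apply_moves:
  deltas:
    - [255,-0.4,0.04,0,0,0,0]
    - [255,-1,0.1,0,0,0,0]
    - [255,-3,0.3,0,0,0,0]
    - [255,-4,0.3,0,0,0,0]
    - [255,-3,0,3,0,0,0]
    - [255,-2,0,4,0,0,0]
    - [255,-3,0,4,0,0,0]
    - [255,-3,0,3,0,0,0]
    - [255,0,0,0,0,0,0]
    - [255,0,0,0,0,0,0]

```text
time_s: 21.9
ee_pos: [0.4522, 0.1063, 0.1837]
eef_rot: [-3.141, -0.002, -0.098]
force: [1.1, -0.5, -0.5]
grip_width: 0.0004
grip_force: 0.0
```

```bash
python3 -c "
from h import *
t=ctrl.camera('top');cv2.imwrite('pics/t8.png',cv2.resize(t['img'][60:210,235:435,::-1],None,fx=3.8,fy=3.8,interpolation=cv2.INTER_CUBIC))"
```

```text
(no output)
```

View pics/t8.png

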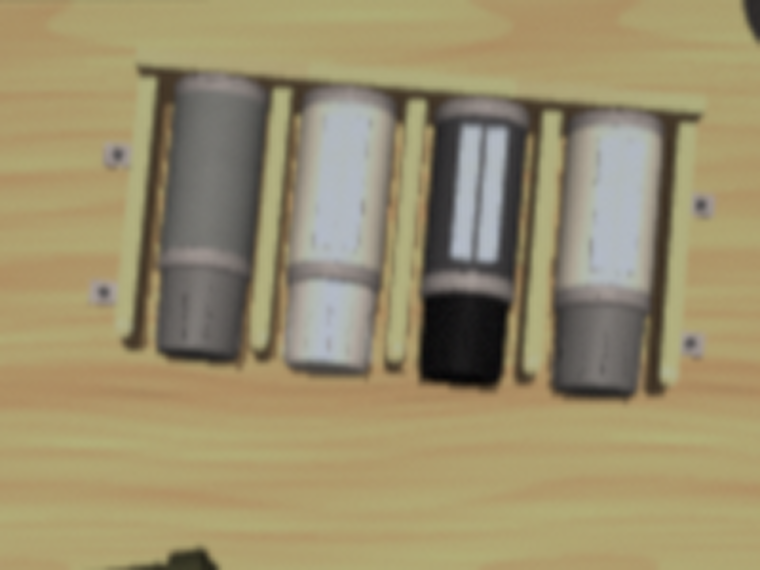

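The grey can (210,215) is seated against the back board, level with the others. The gripper is clear and the other cans haven't moved.

```bash
python3 -c "
from station import ctrl
print(ctrl.hand_in())"
```

```text
the job is handed in; nothing more can be done
None
```

The grey can was rolled to the empty far-left bay, pushed in by its cap until it was firm against the back board, and the job was handed in at about 22 s; the final top view showed the other stowed cans in place, though I did not re-check the loose tools on the bench.

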